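Lay the tall carton down and slide it under the rack

TASK

The tall carton is too high for the wire rack: push it over with your fingertips so that it lies down on the counter pointing at the rack, then slide it end-first under the rack until clearly more than half of its length is under. Only push it gently, never pinch or lift it, and leave the things standing around it where they are.

Things in the scene. Friction and masses are not known exactly. Their poses are not given: they have to be found in the camera images.
- carton: the only tall cardboard box, loose, 60 (x) x 90 (y) x 190 mm (z), 0.25 to 0.45 kg. Origin at the centre of its underside, z towards its top. Starts upright, a 90 mm broad face to the robot (-x) and its x towards the rack, within 0.18 rad of the rack's x. Leaned about 0.3 rad it falls by itself. Tipped towards the rack, its origin is the centre of the end nearest the robot, z points to the rack
- carton_center (a point): the middle of the carton, 95 mm from its underside along its z. At the start it stands 230 to 260 mm before the rack's front edge, so that the carton, tipped straight, lies just short of the rack
- rack: low steel wire shelf on the counter, fixed: 360 mm wide (y), 200 mm deep (x), wire top at 118 mm, 110 mm free height below, open front, legs only at its corners (y = +-180 mm). A bowl and spice jar fixed on its back corners. Origin: middle of its front edge, at counter level; x points level into the rack, away from the robot, y to its left, z up
- mug: a white mug, 80 mm across, 90 mm tall, with a handle; loose bystander beside the carton's path; origin at the centre of its underside
- jar: a glass jar with a steel lid, 68 mm across, 110 mm tall; loose bystander beside the carton's path; origin at the centre of its underside
- can: a food can, 72 mm across, 105 mm tall; loose bystander beside the carton's path; origin at the centre of its underside
- bottle: a green glass bottle, 64 mm across, 220 mm tall; loose bystander beside the carton's path; origin at the centre of its underside
- mill: a turned dark wood pepper mill, 56 mm across, 155 mm tall; loose bystander beside the carton's path; origin at the centre of its underside
- tea: a small cardboard tea box, 55 x 55 x 90 mm tall; loose bystander beside the carton's path; origin at the centre of its underside
Mind the look-alikes: they are no part of the job. Leave any orange or pink look-alike of the carton alone.

How it is judged:
By the outcome, as a careful person would: the job done as asked, in the order asked, and still so for the second after the job is handed in, with the robot touching nothing.
It also fails if it takes over 51 s, if anything falls off the work surface, if the arm or the gripper's body presses on something with over 40 N, if the wrist force passes 120 N, or if a joint passes its speed limit or range.

ROBOT

A 6-joint arm with a two-finger parallel gripper is mounted at the origin on the work surface. World frame = base frame: x ahead of the robot, y to its left, z up, the work surface at z = 0. Lengths are in mm, angles in rad, forces in N, time in s.
With the tool pointing down it reaches from about 400 to 925 mm from the base axis. Payload 12.5 kg.
Tool frame: the origin (TCP) lies midway between the tips of the shut fingers; the grasp point (between the pads) lies 19 mm behind it; z points along the fingers, y is the line along which they close (so a half turn about z gives the same grasp; the last joint's range is limited). The gripper opens to 95 mm and grips with 3 to 60 N. Pads are 20 mm wide; open, the fingers measure 119 mm over their backs; the gripper's body (75 mm by 180 mm) begins 59 mm behind the grasp point.
Start: joints at [1.051, 0.491, 1.559, -0, 1.092, -0.106], TCP at [251.293, 572.275, 214.661] pointing down, gripper open.
Joint ranges: [-3.1, 3.1], [-0.84, 2.19], [0.05, 2.79], [-1.13, 4.28], [0.06, 2.93], [-2.69, 2.69]. Speed limits (rad/s): [2.22, 2.22, 2.79, 3.14, 3.14, 3.14].

INTERFACE

Orientations are given as [roll, pitch, yaw] about the fixed x, y, z axes, in that order (R = Rz(yaw) Ry(pitch) Rx(roll)).
In Python, from cell import env gives the robot as it stands.
- The arm moves only by the tool arm_command, never from a script. Its argument "targets" is a list of rows, each a list of 5 numbers: the shift along the tool's x, y, z in mm, then the turn about the tool's z in degrees, then the opening, from 0 (shut) to 1 (fully open). In form: [[tx, ty, tz, roll, fingers], ...]. A call has 1 to 5 rows; each row is the pose to reach, as a shift and turn from the pose commanded when the call began, along the tool's axes at that moment; what a row does not reach only later rows make up. A row lasts 1/10 s, in which the tool goes at most 50 mm and 8.59 degrees, less where a joint would pass 70% of its speed; a pose out of reach is approached as far as the arm can. A call with a gripper value outside its range is refused whole. The fingers move at their own pace and stop on an object; the grip force is fixed at half the most. Time passes only in rows, so rows that repeat a pose let the fingers close. It gives the time, the measured TCP pose, the force, the opening and the grip force at its end, in the units of the state.
- env.state(): the state, without advancing time (a new reading comes with each control period).
- env.read_camera(name): name is "scene" or "top"; returns a dict with "frame" (480x640x3 uint8, red, green, blue), "vertical_fov" (degrees; the focal length in pixels is half the picture's height over the tangent of half this angle, whatever the lens; pixels are square), "cx", "cy" (the principal point, pixels), "world_from_camera" (4x4, takes a point from camera to world coordinates). Camera axes: x right, y down, z forward; pixel columns grow to the right and rows downward; lengths in mm; the calibration is good to about 2 mm. A picture is of the moment at which its call begins. There is no depth.
- env.job_done(): hands the job in; it is judged then, once.
The state is a dict: "t": time; "joints": joint angles; "qvel": joint speeds; "tau": joint torques, N m; "eef_pos": TCP position; "tcp_rot": TCP orientation; "ft_force": force on the tool from outside, world axes, zero at the start; "moment": the same for the moment, N m; "opening": opening from 0.0 (shut) to 1.0 (fully open); "grip_force": force on a finger pad.
Only numpy, scipy, OpenCV 4.12 (cv2) and the standard library are available. Lean on these libraries where they do the work, as an engineer would, in place of code of your own. Each camera call takes 0.05 s, during which the arm holds its last target. There are 200 camera calls.

## Working session

There is one attempt and no reset: what is moved stays moved. The work goes in short steps, Python scripts to look and compute and a tool call to move; the robot and the scene stay as the last step left them, time stands still between calls to the robot, and variables do not carry over. Pictures are saved under pics/ and viewed, at most 10 in all, crops included, and the job is handed in when it is done.

Besides the shell and the picture viewer there is one more tool, called after "Call:" in YAML: its name, and indented under it one key for each argument. arm_command: Moves the arm, as the interface text tells. Its arguments: {"type":"object","properties":{"targets":{"type":"array","items":{"type":"array","items":{"type":"number"}}}},"required":["targets"]}

```bash
mkdir -p pics
cat > h.py <<'E'
import numpy as np, cv2
from cell import env
def cam(n,save=None):
    c=env.read_camera(n); 
    if save: cv2.imwrite('pics/'+save,c['frame'][:,:,::-1])
    return c
def ray(c,u,v,z):
    f=240/np.tan(np.radians(c['vertical_fov'])/2); T=np.array(c['world_from_camera'])
    d=T[:3,:3]@np.array([(u-c['cx'])/f,(v-c['cy'])/f,1]); o=T[:3,3]
    return o+d*(z-o[2])/d[2]
def proj(c,p):
    f=240/np.tan(np.radians(c['vertical_fov'])/2); T=np.linalg.inv(np.array(c['world_from_camera']))
    q=T[:3,:3]@np.array(p)+T[:3,3]; return q[0]/q[2]*f+c['cx'],q[1]/q[2]*f+c['cy']
E
python3 - <<'E'
from h import *
a=cam('scene','s0.png');b=cam('top','t0.png')
for c in(a,b): print(np.round(c['world_from_camera'],3).tolist(),c['vertical_fov'],c['cx'],c['cy'])
s=env.state();print(s['t'],s['eef_pos'],s['tcp_rot'])
E
```

```text
[[-0.66, 0.492, -0.568, 1224.44], [0.751, 0.414, -0.514, 677.497], [-0.018, -0.766, -0.643, 895.687], [0.0, 0.0, 0.0, 1.0]] 42.15094328300709 309.24198986408675 238.0054282729272
[[0.025, -0.984, 0.175, 291.188], [-0.999, -0.029, -0.021, 51.742], [0.026, -0.174, -0.984, 1231.472], [0.0, 0.0, 0.0, 1.0]] 44.6689592156859 329.52990629116255 243.62642255073527
0.1 [251.18123965 572.06125075 214.12287996] [-3.14057786e+00 -8.54989700e-05  2.72778168e+00]
```

View pics/s0.png

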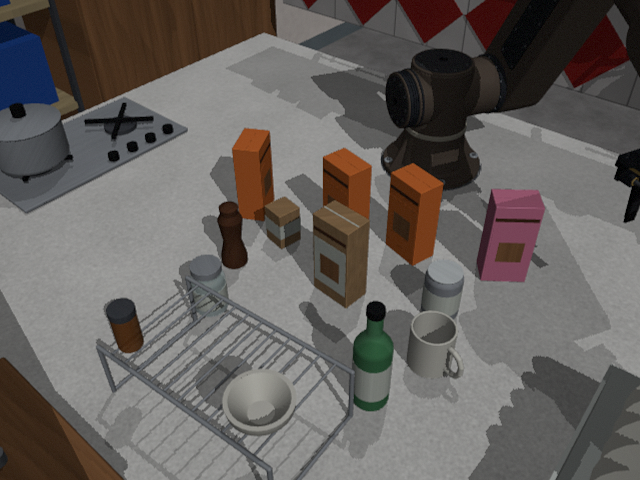

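View pics/t0.png

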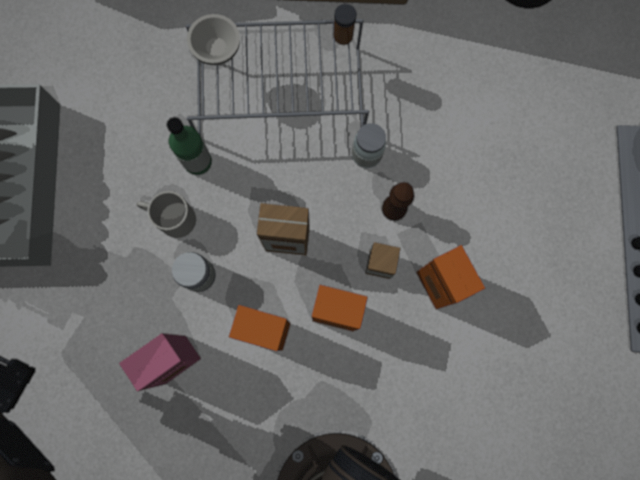

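The carton in the top view has its lid around (258–309, 204–240). The rack front edge runs from (190,118) to (367,114). The bystanders are beside the path, and two orange boxes stand on the robot side at (259,328) and (340,307). I'll zoom in for the corners.

Run:
```python
import cv2
i=cv2.imread('pics/t0.png')[100:290,160:420]
cv2.imwrite('pics/t0c.png',cv2.resize(i,None,fx=3,fy=3,interpolation=cv2.INTER_CUBIC))
```

```text
(no output)
```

View pics/t0c.png

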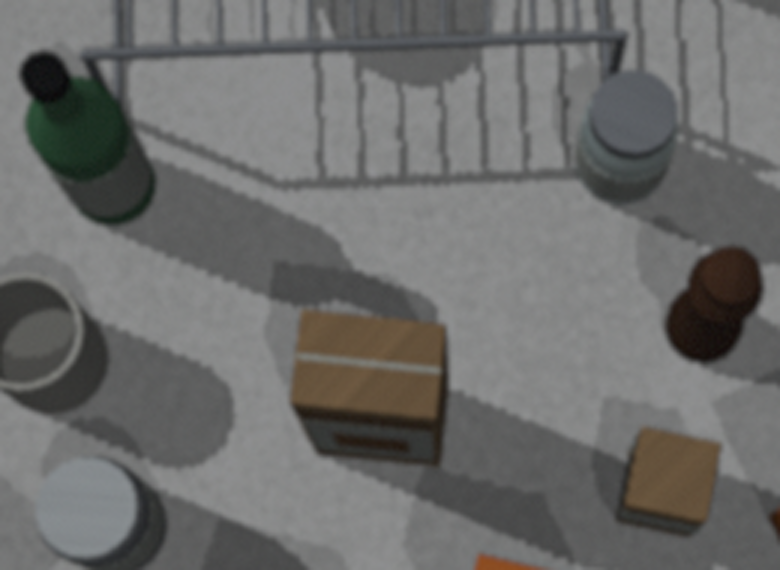

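The crop shows the carton lid corners at (303,309), (445,320), (441,420) and (293,407), and the rack front edge from (85,52) to (625,36). The bystander tops are also clear.

```bash
cat >> h.py <<'E'
def rackframe(p,R0,yaw):
    c,s=np.cos(yaw),np.sin(yaw); d=np.array(p)[:2]-R0; return np.array([c*d[0]+s*d[1],-s*d[0]+c*d[1]])
E
python3 - <<'E'
from h import *
c=cam('top')
R=lambda x,y,z: ray(c,x/3+160-1/3,y/3+100-1/3,z)[:2]
k=[R(*p,190) for p in [(303,309),(445,320),(441,420),(293,407)]]
print('carton',np.round(k,1).tolist(),np.round([np.linalg.norm(k[i]-k[i-1]) for i in range(4)]))
cc=np.mean(k,0); v=(k[0]+k[1]-k[2]-k[3]); w=(k[0]+k[3]-k[1]-k[2]); print(cc,np.arctan2(v[1],v[0]),np.arctan2(-w[0],w[1]))
e=[R(85,52,118),R(625,36,118)]; d=e[0]-e[1]; yaw=np.arctan2(-d[0],d[1]); R0=(e[0]+e[1])/2
print('rack',e,np.linalg.norm(d),R0,yaw)
print('carton in rack',rackframe(cc,R0,yaw))
# base corner check
print('base near corners',R(322,450,0),R(438,465,0))
for n,x,y,z in [('mug',30,333,90),('can',88,508,105),('jar',632,112,110),('mill',727,285,155),('tea',672,478,90),('bottle',47,77,220)]:
    p=R(x,y,z);print(n,np.round(p),np.round(rackframe(p,R0,yaw)))
for n,pts in dict(o1=[(238,307),(289,322),(281,350),(230,334)],o2=[(320,285),(367,293),(359,329),(312,318)]).items():
    print(n,[np.round(rackframe(ray(c,*q,190),R0,yaw)).tolist() for q in pts],[np.round(ray(c,*q,190)[:2]).tolist() for q in pts])
E
```

```text
carton [[548.5, 157.4], [544.4, 70.8], [482.3, 71.2], [487.6, 160.6]] [61. 87. 62. 90.]
[515.70742527 115.00417314] -0.029999077749272584 -0.05370165159395971
rack [array([737.80179039, 317.6524444 ]), array([762.06449415, -42.82665422])] 361.29469873864656 [749.93314227 137.41289509] 0.06720546281307767
carton in rack [-235.20182227   -6.62873469]
base near corners [492.9857242  158.52599425] [484.61024516  75.8478746 ]
mug [551. 347.] [-184.  223.]
can [434. 298.] [-305.  181.]
jar [711. -49.] [ -51. -183.]
mill [ 581. -107.] [-185. -232.]
tea [466. -81.] [-298. -198.]
bottle [680. 315.] [-58. 182.]
o1 [[-388.0, 78.0], [-418.0, -12.0], [-466.0, 4.0], [-435.0, 92.0]] [[358.0, 189.0], [334.0, 98.0], [285.0, 110.0], [310.0, 200.0]]
o2 [[-355.0, -69.0], [-372.0, -152.0], [-435.0, -135.0], [-413.0, -53.0]] [[401.0, 45.0], [389.0, -40.0], [325.0, -26.0], [342.0, 57.0]]
```

Call:
arm_command:
  targets:
    - [-72,-68,0,-4,0.5]
    - [-142,-136,0,-8,0.5]
    - [-178,-170,0,-12,0.5]
    - [-178,-170,0,-16,0.5]
    - [-178,-170,0,-21.4,0.5]

```text
t: 0.65
eef_pos: [346.2, 343.1, 214.6]
tcp_rot: [-3.142, 0.0, 3.105]
ft_force: [0.7, 0.4, 0.3]
opening: 0.638
grip_force: 0.0
```

```bash
cat >> h.py <<'E'
from scipy.spatial.transform import Rotation as Ro
def delta(p,yaw):
    s=env.state(); r=Ro.from_euler('xyz',s['tcp_rot']); d=r.inv().apply(np.array(p)-s['eef_pos'])
    dy=(s['tcp_rot'][2]-yaw+np.pi/2)%np.pi-np.pi/2
    print('t',round(s['t'],2),'pos',np.round(s['eef_pos'],1),'rot',np.round(s['tcp_rot'],3),'F',np.round(s['ft_force'],1),'op',round(s['opening'],2),'\ncmd',np.round(d,1),'roll',round(np.degrees(dy),1))
E
python3 -c "
from h import *
delta([440,117,205],-0.04)"
```

```text
t 0.65 pos [346.2 343.1 214.6] rot [-3.142  0.     3.105] F [0.7 0.4 0.3] op 0.64 
cmd [-102.1 -222.4    9.6] roll 0.2
```

Call:
arm_command:
  targets:
    - [-20,-45,0,0,0.5]
    - [-40,-90,0,0,0.5]
    - [-61,-134,0,0,0.5]
    - [-82,-178,0,0,0.5]
    - [-102,-222,10,0,0.5]

```text
t: 1.15
eef_pos: [439.8, 117.3, 205.4]
tcp_rot: [3.141, 0.002, 3.101]
ft_force: [0.7, 0.9, -0.6]
opening: 0.502
grip_force: 0.0
```

Call:
arm_command:
  targets:
    - [0,0,25,0,0.5]
    - [0,0,45,0,0.5]
    - [-5,0,45,0,0.5]
    - [-12,0,45,0,0.5]
    - [-18,0,45,0,0.5]

```text
t: 1.65
eef_pos: [458.1, 118.8, 160.6]
tcp_rot: [3.141, 0.002, 3.102]
ft_force: [-0.2, 0.3, 0.5]
opening: 0.499
grip_force: 0.0
```

```bash
python3 -c "
from h import *
delta([470,116,160],-0.04)
cv2.imwrite('pics/s1.png',cam('scene')['frame'][100:340,180:500,::-1].repeat(2,0).repeat(2,1))"
```

```text
t 1.65 pos [458.1 118.8 160.6] rot [3.141e+00 2.000e-03 3.102e+00] F [-0.2  0.3  0.5] op 0.5 
cmd [-12.   -2.3   0.7] roll 0.0
```

View pics/s1.png

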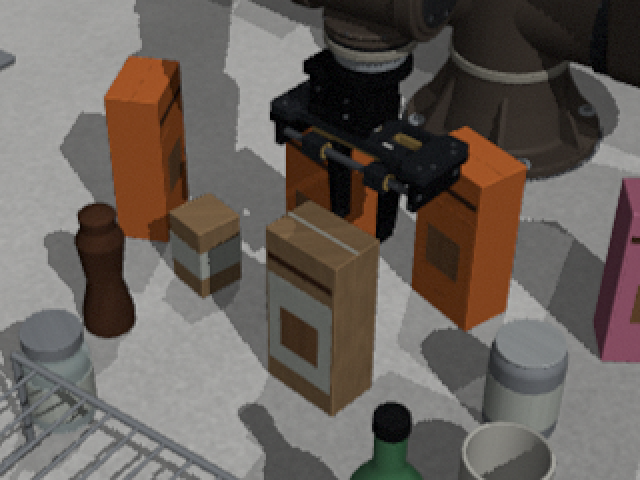

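The gripper is behind the carton with both fingers around (365,190), and the body clears the orange boxes. Next I'll push gently.

Call:
arm_command:
  targets:
    - [-5,-2,0,0,0.5]
    - [-10,-2,0,0,0.5]
    - [-15,-2,0,0,0.5]
    - [-20,-2,0,0,0.5]
    - [-25,-2,0,0,0.5]

```text
t: 2.2
eef_pos: [482.1, 115.4, 159.7]
tcp_rot: [3.142, -0.0, 3.101]
ft_force: [-1.0, 0.0, 0.6]
opening: 0.497
grip_force: 0.4
```

Call:
arm_command:
  targets:
    - [-5,0,0,0,0.5]
    - [-10,0,0,0,0.5]
    - [-15,0,0,0,0.5]
    - [-20,0,0,0,0.5]
    - [-25,0,0,0,0.5]

```text
t: 2.7
eef_pos: [507.2, 114.4, 159.6]
tcp_rot: [3.142, 0.0, 3.101]
ft_force: [-0.3, 0.2, 0.7]
opening: 0.502
grip_force: 0.2
```

Call:
arm_command:
  targets:
    - [-5,0,0,0,0.5]
    - [-10,0,0,0,0.5]
    - [-15,0,0,0,0.5]

```text
t: 3.0
eef_pos: [522.2, 113.8, 159.6]
tcp_rot: [3.142, 0.0, 3.101]
ft_force: [0.3, -0.3, 0.1]
opening: 0.498
grip_force: 0.0
```

```bash
python3 -c "
from h import *
cv2.imwrite('pics/s2.png',cam('scene')['frame'][100:340,180:500,::-1].repeat(2,0).repeat(2,1))"
```

```text
(no output)
```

View pics/s2.png

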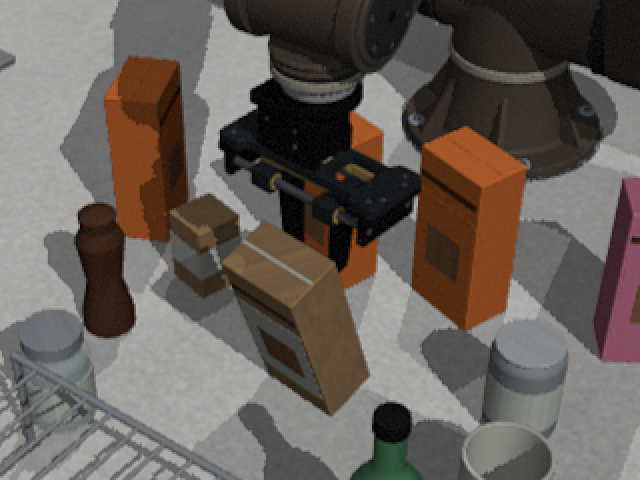

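The carton is leaning about 0.3 rad towards the rack with its front bottom edge still in place. A little more push, then wait.

Call:
arm_command:
  targets:
    - [-6,0,0,0,0.5]
    - [-10,0,0,0,0.5]
    - [-10,0,0,0,0.5]
    - [-10,0,0,0,0.5]
    - [-5,0,0,0,0.5]

```text
t: 3.55
eef_pos: [526.7, 113.6, 159.6]
tcp_rot: [3.142, 0.0, 3.101]
ft_force: [-0.4, 0.1, 0.4]
opening: 0.501
grip_force: 0.0
```

Call:
arm_command:
  targets:
    - [5,0,0,0,0.5]
    - [15,0,0,0,0.5]
    - [25,0,0,0,0.5]
    - [35,0,0,0,0.5]
    - [45,0,0,0,0.5]

```text
t: 4.05
eef_pos: [480.7, 115.5, 159.7]
tcp_rot: [3.141, 0.0, 3.101]
ft_force: [0.1, -0.2, -0.1]
opening: 0.499
grip_force: 0.0
```

```bash
python3 -c "
from h import *
delta([510,117,160],0.067)
cv2.imwrite('pics/t3.png',cv2.resize(cam('top')['frame'][90:290,160:420,::-1],None,fx=3,fy=3,interpolation=cv2.INTER_CUBIC))"
```

```text
t 4.05 pos [480.7 115.5 159.7] rot [3.141 0.    3.101] F [ 0.1 -0.2 -0.1] op 0.5 
cmd [-29.2   2.7  -0.3] roll -6.1
```

View pics/t3.png

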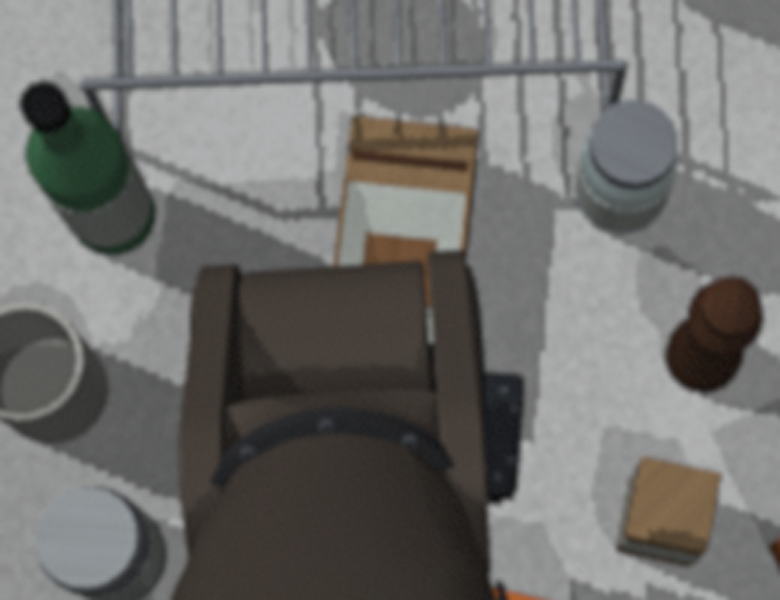

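The carton lies flat. Its far upper edge runs from (353,116) to (477,130), with its left side passing (338,265), and it stops short of the rack.

Run:
```python
from h import *
c=cam('top')
R=lambda x,y,z: ray(c,x/3+160-1/3,y/3+90-1/3,z)[:2]
a,b,l=R(353,116,60),R(477,130,60),R(337,265,60)
d=a-b; yaw=np.arctan2(-d[0],d[1]); s=a-l
print(a,b,np.linalg.norm(d),yaw,np.arctan2(s[1],s[0]))
yaw=(yaw+np.arctan2(s[1],s[0]))/2
m=(a+b)/2; u=np.array([np.cos(yaw),np.sin(yaw)]); o=m-190*u; print('far',m,'near end',o)
R0=np.array([750,137.4])
print(rackframe(m,R0,.067),rackframe(o,R0,.067))
delta([o[0]-45,o[1],160],0.067)
```

```text
[742.57997046 142.96455374] [735.29651855  55.6926936 ] 87.57526044915146 -0.0832640931253559 -0.06082465891488795
far [738.93824451  99.32862367] near end [549.43111852 113.0052168 ]
[-13.5858109  -37.24537384] [-201.75210091  -10.91198623]
t 4.15 pos [480.4 115.5 159.8] rot [ 3.142 -0.     3.102] F [ 0.   0.5 -0.7] op 0.5 
cmd [-24.1  -1.5  -0.2] roll -6.1
```

Call:
arm_command:
  targets:
    - [-10,-6,0,-6.1,0.5]
    - [-20,-12,20,-6.1,0.5]
    - [-30,-12,60,-6.1,0.5]
    - [-30,-12,100,-6.1,0.5]
    - [-30,-12,132,-6.1,0.5]

```text
t: 4.65
eef_pos: [511.3, 102.1, 25.8]
tcp_rot: [3.142, -0.0, -3.076]
ft_force: [0.4, 1.0, 0.5]
opening: 0.503
grip_force: 0.0
```

```bash
python3 -c "
from h import *
delta([686,115,28],0.067)"
```

```text
t 4.65 pos [511.3 102.1  25.8] rot [ 3.142 -0.    -3.076] F [0.4 1.  0.5] op 0.5 
cmd [-175.1    1.4   -2.2] roll -0.1
```

Call:
arm_command:
  targets:
    - [-7,0,-2,0,0.5]
    - [-14,0,-2,0,0.5]
    - [-21,0,-2,0,0.5]
    - [-28,0,-2,0,0.5]
    - [-34,0,-2,0,0.5]

```text
t: 5.15
eef_pos: [545.5, 104.5, 30.9]
tcp_rot: [3.142, 0.0, -3.076]
ft_force: [-5.3, -1.4, 4.5]
opening: 0.501
grip_force: 2.7
```

Call:
arm_command:
  targets:
    - [-6,0,0,0,0.5]
    - [-12,0,0,0,0.5]
    - [-18,0,0,0,0.5]
    - [-24,0,0,0,0.5]
    - [-30,0,0,0,0.5]

```text
t: 5.65
eef_pos: [575.1, 106.4, 30.8]
tcp_rot: [-3.142, -0.0, -3.076]
ft_force: [-5.4, -2.3, 4.3]
opening: 0.498
grip_force: 2.8
```

```bash
python3 -c "
from h import *
delta([686,115,28],0.067)
cv2.imwrite('pics/t4.png',cv2.resize(cam('top')['frame'][20:220,160:420,::-1],None,fx=3,fy=3,interpolation=cv2.INTER_CUBIC))"
```

```text
t 5.65 pos [575.1 106.4  30.8] rot [-3.142 -0.    -3.076] F [-5.4 -2.3  4.3] op 0.5 
cmd [-111.2    1.3    2.7] roll -0.1
```

View pics/t4.png

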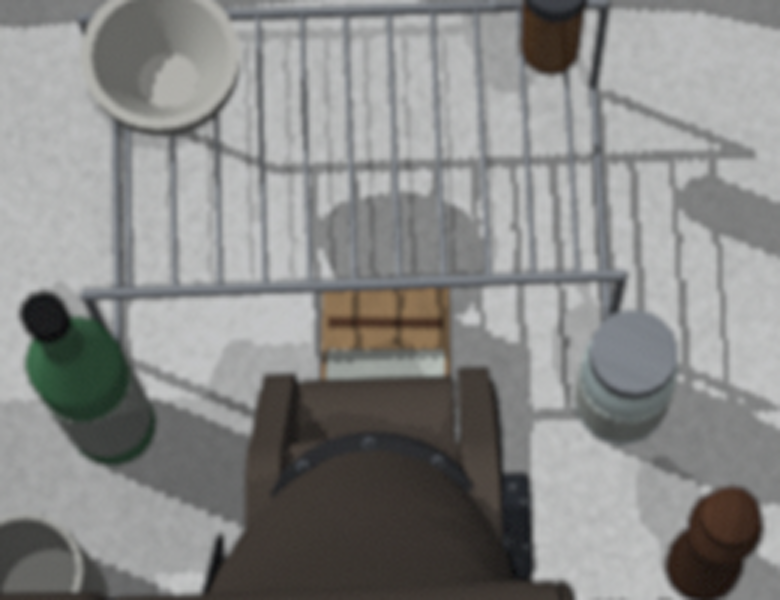

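The carton is now square to the rack, with its front at the rack edge (columns 320–450) and the bystanders unmoved. I'll continue the slide.

Call:
arm_command:
  targets:
    - [-7,0,0,0,0.5]
    - [-14,0,0,0,0.5]
    - [-21,0,0,0,0.5]
    - [-28,0,0,0,0.5]
    - [-35,0,0,0,0.5]

```text
t: 6.2
eef_pos: [609.9, 108.9, 30.5]
tcp_rot: [3.141, -0.001, -3.075]
ft_force: [-5.4, 0.6, 4.3]
opening: 0.503
grip_force: 2.9
```

Call:
arm_command:
  targets:
    - [-7,0,0,0,0.5]
    - [-14,0,0,0,0.5]
    - [-21,0,0,0,0.5]
    - [-28,0,0,0,0.5]
    - [-35,0,0,0,0.5]

```text
t: 6.7
eef_pos: [644.9, 111.2, 30.5]
tcp_rot: [3.141, -0.0, -3.075]
ft_force: [-4.9, -0.7, 3.4]
opening: 0.502
grip_force: 2.6
```

Call:
arm_command:
  targets:
    - [-8,0,0,0,0.5]
    - [-16,0,0,0,0.5]
    - [-24,0,0,0,0.5]
    - [-31,0,0,0,0.5]
    - [-36,0,0,0,0.5]

```text
t: 7.2
eef_pos: [681.0, 113.6, 30.5]
tcp_rot: [3.141, -0.0, -3.075]
ft_force: [-7.1, -0.7, 5.5]
opening: 0.501
grip_force: 3.3
```

Call:
arm_command:
  targets:
    - [5,0,0,0,0.5]
    - [20,0,0,0,0.5]
    - [45,0,0,0,0.5]
    - [80,0,-10,0,0.5]
    - [120,0,-50,0,0.5]

```text
t: 7.7
eef_pos: [563.2, 105.6, 73.1]
tcp_rot: [3.142, -0.004, -3.076]
ft_force: [1.1, -0.1, 1.4]
opening: 0.5
grip_force: 0.0
```

Call:
arm_command:
  targets:
    - [0,0,-50,0,0.5]
    - [0,0,-100,0,0.5]
    - [50,0,-150,0,0.5]
    - [100,0,-160,0,0.5]
    - [150,0,-160,0,0.5]

```text
t: 8.2
eef_pos: [433.4, 97.0, 235.1]
tcp_rot: [3.141, 0.005, -3.075]
ft_force: [0.2, 0.3, 0.5]
opening: 0.497
grip_force: 0.0
```

```bash
python3 -c "
from h import *
delta([440,115,200],0.067)
cv2.imwrite('pics/t5.png',cv2.resize(cam('top')['frame'][20:220,160:420,::-1],None,fx=3,fy=3,interpolation=cv2.INTER_CUBIC));cam('scene','s5.png')"
```

```text
t 8.2 pos [433.4  97.  235.1] rot [ 3.141  0.005 -3.075] F [0.2 0.3 0.5] op 0.5 
cmd [-7.6 17.5 35.1] roll -0.0
```

View pics/t5.png

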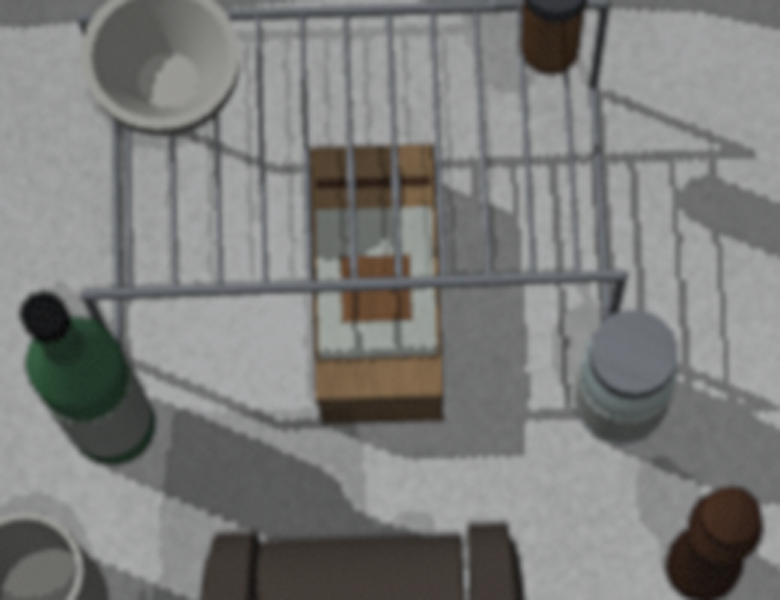

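View pics/s5.png

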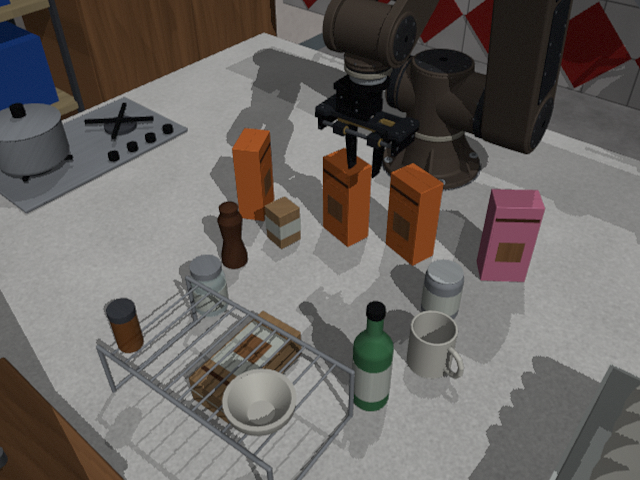

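The carton lies straight under the rack, with its near upper edge at about (380,397) in the crop. All the other objects are where they were. I'll measure the depth, then hand in.

Run:
```python
from h import *
c=cam('top')
for x,y in [(380,397),(372,146)]: print(rackframe(ray(c,x/3+160-1/3,y/3+20-1/3,60),np.array([750,137.4]),.067))
```

```text
[-59.69125091 -11.35594008]
[128.0362416  -11.07501348]
```

```bash
python3 -c "
from cell import env
print(env.job_done())"
```

```text
the job is handed in; nothing more can be done
None
```

The job is handed in: the carton was tipped over and slid end-first under the rack, with about 128 of its 190 mm (67%) under, nothing else visibly moved, and the arm clear of everything.

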